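Zero the coffee grinder's collar with the tommy bar

TASK

The grinder's burrs have been cleaned and its adjusting collar is back on its thread but not yet set: with the red-handled tommy bar in the collar's holes, moving it on from hole to hole as the window in the cowl requires, screw the collar down (clockwise seen from above) until you feel the burrs just touch, and do not force it further. Then use the bar to back the collar off by one hole spacing, pull the bar out and lay it back on the rubber mat. Leave the other things on the counter where they stand, and turn the collar only with the bar, not with the fingers.

Things in the scene. Friction and masses are not known exactly. Their poses are not given: they have to be found in the camera images.
- grinder: White espresso grinder, hopper off, fixed to the counter, 135 mm wide, 205 mm deep, 237 mm high. Origin on the counter exactly under the collar's vertical axis; its front (spout, fork, display) looks along its own -x. The head under the collar reaches 70 mm to the front of the axis and 195 mm up.
- window (a point): Middle of the window in the aluminium cowl round the collar, 59 mm to the grinder's front (-x) of the axis, at hole height. The cowl is a wall from 57 to 61 mm from the axis, 195 to 235 mm above the counter, closed except for this window, which spans 105 degrees of the circle: in it the bar's middle line can swing 46 degrees to either side of the front.
- collar: Adjusting collar, black ring, outer radius 51 mm, 30 mm high, on a vertical thread: clockwise from above screws it down, 3 mm per turn. Origin on the axis at hole height (217 mm). Turning takes a steady 0.25 N m (2 to 5 N at the handle, most if the hand also keeps the bar from twisting); it stays where left. The burrs first touch somewhere 90 to 130 degrees on from the start, unmarked, different every time.
- red_hole (a point): Mouth of one of the collar's ten radial holes, on the collar's own +x, with a red mark on the collar's top (the others: white). Holes every 36 degrees, level, all at this height, 10 mm wide, 24 mm deep (bottom 27 mm from the axis). From first touch of the burrs the torque climbs by 0.1 N m per degree (1 to 2 N at the handle); 11 degrees past it the burrs are damaged.
- bar_grip (a point): The tommy bar, loose, about 0.14 kg, lying on the mat. The point is the centre of its red handle (90 mm long, 20 x 20 mm in section), 10 mm above the underside; x points along the bar to the rod's tip, z up. With the tip at the bottom of a hole this point is 132 mm from the collar's axis. In a hole the bar has some 5 degrees of sideways play, so about 8 are lost on reversing.
- bar_tip (a point): Rounded tip of the tommy bar's steel rod (8 mm diameter, standing 60 mm out of the handle's end), on the bar's middle line 105 mm from the handle's centre.
- mat: Black rubber mat on the counter, 200 mm along its x, 270 mm along its y, 6 mm thick, does not move. Origin at the centre of its underside. It lies to the left or the right of the grinder (a knock box stands on the other side) and also carries a tamper and a brush.
- tamper: Bystander: steel tamper with wooden knob standing on the mat, 58 mm diameter, 88 mm high; origin at the centre of its underside.
- brush: Bystander: small wooden brush lying on the mat, 120 mm long.
- portafilter: Bystander: steel portafilter on the counter between robot and grinder, head of 72 mm diameter and 45 mm high, black handle 160 mm out along its -x; origin at the centre of the head's underside.
- pitcher: Bystander: steel milk pitcher, 90 mm diameter, 100 mm high; origin at the centre of its underside.
- hopper: Bystander: the grinder's bean hopper standing upside down on its black lid, 137 mm diameter, 154 mm high; origin at the centre of its underside.
- shot_glass: Bystander: shot glass, 52 mm diameter, 62 mm high; origin at the centre of its underside.
Not all that is in view belongs to the job. Of the things like the part that bears bar_grip, leave any that is green or yellow; of the rest the larger one is meant.

How it is judged:
By the outcome, as a careful person would: the job done as asked, in the order asked, and still so for the second after the job is handed in, with the robot touching nothing.
It also fails if it takes over 72 s, if anything falls off the work surface, if the arm or the gripper's body presses on something with over 40 N, if the wrist force passes 120 N, or if a joint passes its speed limit or range.

ROBOT

A 6-joint arm with a two-finger parallel gripper is mounted at the origin on the work surface. World frame = base frame: x ahead of the robot, y to its left, z up, the work surface at z = 0. Lengths are in mm, angles in rad, forces in N, time in s.
With the tool pointing down it reaches from about 325 to 875 mm from the base axis. Payload 4.4 kg.
Tool frame: the origin (TCP) lies at the very end of the fingers, on their centre line; the grasp point (between the pads) lies 19 mm behind it; z points along the fingers, x is the direction in which the jaws open and shut, and the axes are right-handed (so a half turn about z gives the same grasp; the last joint's range is limited). The gripper opens to 85 mm and grips with 20 to 120 N. Pads are 22 mm wide; open, the fingers measure 114 mm over their backs; the gripper's body (76 mm by 85 mm) begins 54 mm behind the grasp point. The pads swing forward as they close: fully open they stand 13 mm farther back than shut.
Start: joints at [-1.361, 0.207, 1.542, -0, 1.393, -0.15], TCP at [202.438, -538.188, 231.282] pointing down, gripper open.
Joint ranges: [-2.73, 2.73], [-0.86, 2.22], [0.23, 2.46], [-1.11, 4.25], [0.08, 2.63], [-2.82, 2.82]. Speed limits (rad/s): [2.79, 2.79, 3.14, 3.14, 3.14, 3.14].

INTERFACE

Orientations are given as a unit quaternion [x, y, z, w].
In Python, from station import status, vision, ticket gives the robot as it stands.
- The arm moves only by the shell command python3 -m crank 'ROWS' [FORCE]. ROWS is a JSON object of lists of equal length, an entry for each row: "claw": the closure in counts, from 0 (fully open) to 255 (shut); "linear": the shift along the tool's x, y, z in units of 40 mm (1.0 is 40 mm), a list of three; "roll": the turn about the tool's z in units of 6 degrees (1.0 is 6 degrees). In form: {"claw": [claw, ...], "linear": [[x, y, z], ...], "roll": [roll, ...]}. A call has 1 to 20 rows; each row shifts and turns the commanded pose from where the row before left it, along the tool's axes as they then stand; what a row does not reach is not made up. A row lasts 1/10 s, in which the tool goes at most 50 mm and 8.59 degrees, less where a joint would pass 70% of its speed; a pose out of reach is approached as far as the arm can. A call is refused whole if a number of a shift passes 1 or a number of a turn 1, either way. A call with a gripper value outside its range is refused whole. The fingers move at their own pace and stop on an object; FORCE is the grip in N (left out, the last holds). Time passes only in rows, so rows that do not move let the fingers close. It gives the time, the measured TCP pose, the force and the opening at its end, in the units of the state.
- status.state(): the state, without advancing time (a new reading comes with each control period).
- vision.get_image(name): name is "scene" or "top"; returns a dict with "img" (420x560x3 uint8, red, green, blue), "mtx" (3x3 intrinsics, pixels), "position" and "orientation" of the camera in the world. Camera axes: x right, y down, z forward; pixel columns grow to the right and rows downward; lengths in mm; the calibration is good to about 2 mm. A picture is of the moment at which its call begins. There is no depth.
- ticket.close_job(): hands the job in, once; it reports no verdict.
The state is a dict: "clock": time; "joint_positions": joint angles; "joint_vel": joint speeds; "joint_efforts": joint torques, N m; "ee_pos": TCP position; "ee_rot": TCP orientation; "wrist_force": force on the tool from outside, world axes, zero at the start; "torque": the same for the moment, N m; "finger_gap": finger opening in mm.
Only numpy, scipy, OpenCV 4.12 (cv2) and the standard library are available. Lean on these libraries where they do the work, as an engineer would, in place of code of your own. Each camera call takes 0.05 s, during which the arm holds its last target. There are 200 camera calls.

## Working session

There is one attempt and no reset: what is moved stays moved. The work goes in short steps, Python scripts to look and compute and a shell command to move; the robot and the scene stay as the last step left them, time stands still between calls to the robot, and variables do not carry over. Pictures are saved under pics/ and viewed, about 8 in all and at most 12, crops included, and the job is handed in when it is done.

```bash
ls; mkdir -p pics
cat > h.py <<'E'
import numpy as np, cv2
from scipy.spatial.transform import Rotation as R
from station import status, vision, ticket
def grab(n,f=None):
    d=vision.get_image(n)
    if f: cv2.imwrite('pics/'+f,cv2.cvtColor(d['img'],cv2.COLOR_RGB2BGR)); np.savez('pics/'+f+'.npz',**{k:np.array(v) for k,v in d.items()})
    return d
def load(f): return dict(np.load('pics/'+f+'.npz'))
def ray(d,u,v):
    K=np.array(d['mtx']);r=R.from_quat(d['orientation']).as_matrix()@np.linalg.inv(K)@[u,v,1.]
    return np.array(d['position'],float),r/np.linalg.norm(r)
def onz(d,u,v,z):
    p,r=ray(d,u,v); return p+r*(z-p[2])/r[2]
def two(d1,a,d2,b):
    p,r=ray(d1,*a);q,s=ray(d2,*b)
    t=np.linalg.lstsq(np.c_[r,-s],q-p,rcond=None)[0]
    A=p+r*t[0];B=q+s*t[1]; return (A+B)/2,np.linalg.norm(A-B)
def proj(d,P):
    M=R.from_quat(d['orientation']).as_matrix();c=M.T@(np.array(P,float)-d['position']);u=np.array(d['mtx'])@c
    return u[:2]/u[2]
E
python3 - <<'E'
from h import *
for n in('scene','top'):
    d=grab(n,n+'0.png');print(n,d['mtx'],d['position'],d['orientation'])
print(status.state())
a=cv2.imread('pics/scene0.png');b=cv2.imread('pics/top0.png')
E
```

```text
pics
scene [[451.79343216   0.         275.35184661]
 [  0.         451.79343216 207.60778435]
 [  0.           0.           1.        ]] [1310.12833286  -13.36103157 1059.4990072 ] [ 0.70098151  0.61702006 -0.23659382 -0.26820616]
top [[446.60408524   0.         272.9987807 ]
 [  0.         446.60408524 210.62523858]
 [  0.           0.           1.        ]] [ 400.97247738   81.8655812  1251.64982444] [ 0.71080966 -0.70223657  0.03391663 -0.02151925]
{'clock': 0.1, 'joint_positions': array([-1.36152091e+00,  2.07369405e-01,  1.54287537e+00,  1.97073973e-05,
        1.39352174e+00, -1.50491580e-01]), 'joint_vel': array([-0.00041952, -0.0015796 , -0.00414996,  0.00176824, -0.00043566,
        0.00146396]), 'joint_efforts': array([-5.86820424e-04, -3.84094656e+01, -2.92548949e+01, -2.90114667e-04,
        4.86240664e-03,  8.68389179e-06]), 'ee_pos': array([ 202.28083674, -537.47603955,  230.19175541]), 'ee_rot': array([ 8.22207787e-01, -5.69186414e-01, -7.84177834e-04, -7.52712744e-04]), 'wrist_force': array([-0.21368428,  0.24459146,  0.71078336]), 'torque': array([ 0.02534494, -0.00056369, -0.00312788]), 'finger_gap': 85.43404870757118}
```

View pics/scene0.png

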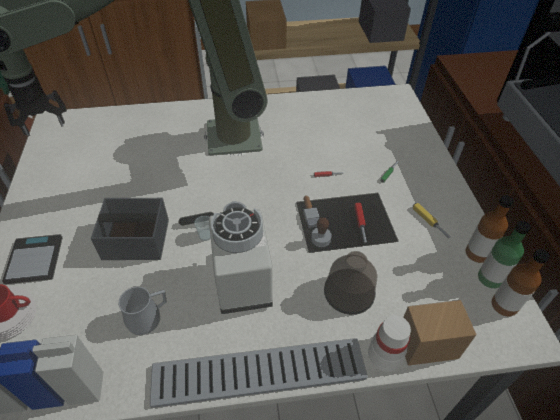

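View pics/top0.png

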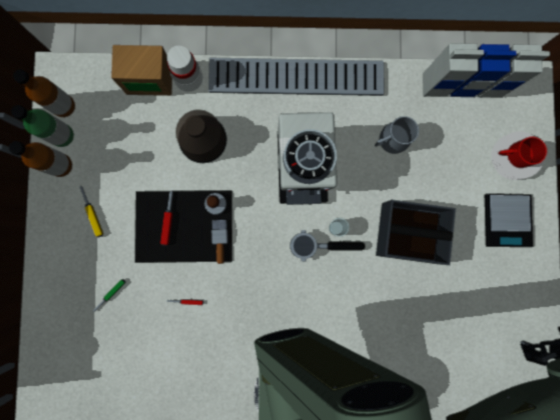

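Run:
```python
from h import *
S=load('scene0.png');T=load('top0.png')
def blobs(d,name):
    h=cv2.cvtColor(d['img'],cv2.COLOR_RGB2HSV)
    m=(((h[...,0]<8)|(h[...,0]>172))&(h[...,1]>150)&(h[...,2]>60)).astype(np.uint8)
    n,l,s,c=cv2.connectedComponentsWithStats(m)
    for i in range(1,n):
        if s[i,4]>=3:
            pts=np.argwhere(l==i)[:,::-1].astype(np.float32)
            print(name,s[i],c[i].round(1),[np.round(x,1) for x in cv2.minAreaRect(pts)])
blobs(S,'S');blobs(T,'T')
for d,c,f in((S,(237,225),'cs'),(T,(311,155),'ct'),(T,(190,225),'cm'),(S,(345,220),'cn')):
    w=(40,30) if f in('cs','ct') else (56,42)
    p=d['img'][c[1]-w[1]:c[1]+w[1],c[0]-w[0]:c[0]+w[0]]
    cv2.imwrite(f'pics/{f}.png',cv2.cvtColor(cv2.resize(p,(400,300),interpolation=cv2.INTER_CUBIC),cv2.COLOR_RGB2BGR))
I=lambda f:cv2.imread(f'pics/{f}.png')
cv2.imwrite('pics/comp0.png',np.vstack([np.hstack([I('cs'),I('ct')]),np.hstack([I('cm'),I('cn')])]))
```

```text
S [357 204   4   1   4] [358.5 204. ] [array([358.5, 204. ]), array([3., 0.]), np.float64(180.0)]
S [357 206   8  19  71] [360.5 215.4] [array([360.5, 214.7]), array([18. ,  4.7]), np.float64(78.7)]
S [  8 294   2   3   4] [  8.5 295. ] [array([  8.5, 295. ]), array([0.7, 2.1]), np.float64(45.0)]
S [ 11 296   4   3   7] [ 12.3 297. ] [array([ 12.2, 296.9]), array([1.8, 3.1]), np.float64(63.4)]
S [ 18 297   7   2   8] [ 21.  297.4] [array([ 21. , 297.5]), array([6., 1.]), np.float64(-0.0)]
S [  0 302   7   7  20] [  3.4 304.8] [array([  3.5, 305. ]), array([4.7, 6.7]), np.float64(33.7)]
S [  9 310   2   3   3] [  9.3 311. ] [array([  9.3, 311.1]), array([2.2, 0.4]), np.float64(63.4)]
T [172  73  17   4  27] [179.8  74.7] [array([180. ,  74.5]), array([ 3., 16.]), np.float64(90.0)]
T [500 137  47  30 861] [526.2 152.3] [array([524.7, 153.9]), array([27.3, 43.4]), np.float64(63.4)]
T [292 163   4   3   9] [293.4 163.9] [array([293.5, 164. ]), array([2., 3.]), np.float64(90.0)]
T [160 212  12  33 254] [165.4 228. ] [array([165.4, 227.9]), array([ 7.7, 32.8]), np.float64(7.4)]
T [181 300  22   5  79] [191.1 301.7] [array([191.5, 301.7]), array([21. ,  3.7]), np.float64(3.6)]
```

View pics/comp0.png

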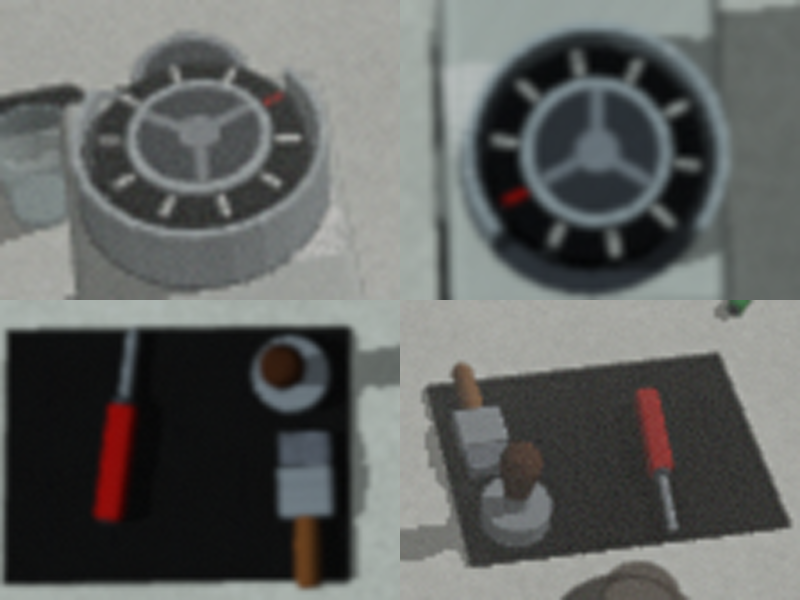

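```bash
cat > m.py <<'E'
from h import *
from scipy.optimize import least_squares, linear_sum_assignment
def marks(d,c0,rad):
    im=d['img'].astype(int);h=cv2.cvtColor(d['img'],cv2.COLOR_RGB2HSV)
    g=cv2.cvtColor(d['img'],cv2.COLOR_RGB2GRAY).astype(float)
    return im,h,g
def collar(S,T,c=None):
    # refine: circle of mark centres, predicted -> weighted centroid in each view, triangulate
    pass
E
python3 - <<'E'
from h import *
S=load('scene0.png');T=load('top0.png')
# marks: bright/red blobs on black ring after local tophat
def marks(d,box):
    x0,y0,x1,y1=box; im=d['img'][y0:y1,x0:x1]
    k=8; im=cv2.resize(im,None,fx=k,fy=k,interpolation=cv2.INTER_CUBIC)
    v=im.max(2)
    th=cv2.morphologyEx(v,cv2.MORPH_TOPHAT,cv2.getStructuringElement(cv2.MORPH_ELLIPSE,(33,33)))
    m=(th>45).astype(np.uint8)
    n,l,s,c=cv2.connectedComponentsWithStats(m)
    out=[]
    for i in range(1,n):
        if 40<s[i,4]<1500:
            w=th*(l==i); ys,xs=np.nonzero(l==i);ww=th[ys,xs].astype(float)
            u=(xs*ww).sum()/ww.sum();vv=(ys*ww).sum()/ww.sum()
            rgb=im[ys,xs].mean(0)
            out.append(((u+.5)/k-.5+x0,(vv+.5)/k-.5+y0,s[i,4],rgb[0]-rgb[2]))
    return np.array(out)
mS=marks(S,(205,200,270,255));mT=marks(T,(280,125,343,185))
np.set_printoptions(suppress=True,precision=2)
print(mS);print(mT)
# top-view candidate marks to z=232 and scene likewise
print(np.array([onz(S,*r[:2],232) for r in mS]));print(np.array([onz(T,*r[:2],232) for r in mT]))
# bar handle
h=two(S,(360.5,214.7),T,(165.4,227.9));print('handle',h)
for z in(16,26):print(z,onz(T,165.4,227.9,z),onz(S,360.5,214.7,z))
E
```

```text
[[222.37 214.43 212.     1.31]
 [251.82 214.04  47.    54.64]
 [250.24 214.8   44.    59.68]
 [254.25 222.08 476.     2.14]
 [218.39 222.55 218.     1.17]
 [211.87 227.03  77.    -4.62]
 [221.37 230.67 429.     1.65]
 [250.91 230.55 436.     0.7 ]
 [215.93 234.01 406.    -5.9 ]
 [241.36 235.72 488.     1.55]
 [229.97 235.9  474.     1.78]
 [221.81 238.43 256.    -6.14]
 [229.69 241.06  90.    -6.56]
 [236.34 241.21 119.    -6.82]
 [232.94 254.1  239.     1.41]]
[[306.11 137.11 472.    -4.29]
 [317.47 138.32 435.    -4.16]
 [295.88 142.43 522.    -4.25]
 [325.98 146.11 505.    -4.65]
 [291.3  152.77 543.    -4.43]
 [328.24 157.36 448.    -4.1 ]
 [316.82 158.71  43.   -17.86]
 [293.49 163.82 415.    75.43]
 [323.36 167.86 637.    -4.56]
 [301.84 171.51 489.    -4.42]
 [313.35 173.49 575.    -3.89]
 [308.06 184.12 527.    -7.52]]
[[578.98 -50.36 232.  ]
 [586.83  20.71 232.  ]
 [588.76  16.68 232.  ]
 [612.99  24.12 232.  ]
 [603.55 -61.04 232.  ]
 [615.46 -76.96 232.  ]
 [629.45 -55.16 232.  ]
 [637.92  13.84 232.  ]
 [637.9  -68.25 232.  ]
 [650.52  -9.65 232.  ]
 [647.69 -36.03 232.  ]
 [652.74 -55.24 232.  ]
 [662.77 -37.57 232.  ]
 [665.16 -22.37 232.  ]
 [700.74 -32.51 232.  ]]
[[653.53 -10.55 232.  ]
 [651.09 -37.01 232.  ]
 [640.62  13.15 232.  ]
 [633.02 -56.87 232.  ]
 [616.14  23.57 232.  ]
 [606.66 -62.18 232.  ]
 [603.09 -35.67 232.  ]
 [590.32  18.31 232.  ]
 [581.89 -50.9  232.  ]
 [572.66  -1.13 232.  ]
 [568.43 -27.78 232.  ]
 [543.52 -15.67 232.  ]]
handle (array([446.65, 356.69,  20.35]), np.float64(1.9052722724996416))
16 [446.66 356.69  16.  ] [443.   359.24  16.  ]
26 [446.29 354.47  26.  ] [451.31 355.67  26.  ]
```

Run:
```python
from h import *
S=load('scene0.png');T=load('top0.png')
np.set_printoptions(suppress=True,precision=2)
P=[((241.36,235.72),(306.11,137.11)),((229.97,235.9),(317.47,138.32)),((250.91,230.55),(295.88,142.43)),((221.37,230.67),(325.98,146.11)),((254.25,222.08),(291.3,152.77)),((218.39,222.55),(328.24,157.36)),((222.37,214.43),(323.36,167.86)),((251.1,214.4),(293.49,163.82))]
q=np.array([two(S,a,T,b)[0] for a,b in P]);print(q,[round(two(S,a,T,b)[1],1) for a,b in P])
zm=q[:,2].mean()
def fit(p):
    A=np.c_[2*p,np.ones(len(p))];s=np.linalg.lstsq(A,(p**2).sum(1),rcond=None)[0];return s[:2],np.sqrt(s[2]+s[:2]@s[:2])
print('z',zm,'fit3d',fit(q[:,:2]))
mT=np.array([[306.11,137.11],[317.47,138.32],[325.98,146.11],[328.24,157.36],[323.36,167.86],[313.35,173.49],[301.84,171.51],[293.49,163.82],[291.3,152.77],[295.88,142.43]])
w=np.array([onz(T,*m,232) for m in mT])[:,:2];c,r=fit(w);print('top fit',c,r)
# angle phi from -x, positive toward +y (clockwise from above)
ang=np.degrees(np.arctan2((w-c)[:,1],-(w-c)[:,0]));print('phi',ang, 'red',ang[7]); 
k=np.round((ang-ang[7])/36); print('red phi fit',np.mean(ang-36*k), (ang-36*k-np.mean(ang-36*k)))
# bar: handle mask, rod mask
def hm(d,box):
    x0,y0,x1,y1=box; im=cv2.resize(d['img'][y0:y1,x0:x1],None,fx=6,fy=6,interpolation=cv2.INTER_CUBIC).astype(int)
    red=(im[...,0]-im[...,1]>50).astype(np.uint8)
    grey=((im.min(2)>75)&(abs(im[...,0]-im[...,1])<25)).astype(np.uint8)
    f=lambda m:(np.argwhere(m)[:,::-1]+.5)/6-.5+[x0,y0]
    out=[]
    for m in(red,grey):
        n,l,s,c=cv2.connectedComponentsWithStats(m); i=1+np.argmax(s[1:,4]); p=f(l==i).astype(np.float32); out.append((cv2.minAreaRect(p),p.mean(0),p.min(0),p.max(0)))
    return out
for d,b in((T,(150,188,185,250)),(S,(350,198,374,250))):
    for o in hm(d,b):print([np.round(np.array(x),2) for x in (*o[0],*o[1:])])
```

```text
[[652.83  -9.97 234.94]
 [650.3  -36.27 235.34]
 [640.02  13.54 234.61]
 [632.26 -55.68 235.57]
 [615.51  23.87 235.02]
 [606.07 -61.3  235.05]
 [581.42 -50.38 234.8 ]
 [589.89  18.62 234.47]] [np.float64(0.6), np.float64(0.7), np.float64(0.4), np.float64(1.4), np.float64(0.2), np.float64(0.9), np.float64(0.3), np.float64(0.3)]
z 234.9762237097416 fit3d (array([610.91, -18.68]), np.float64(42.98997281591454))
top fit [611.45 -19.37] 43.27455437271939
phi [ 168.17 -156.01 -119.92  -83.62  -46.87  -11.06   25.17   60.72   96.23
  131.89] red 60.72247158752268
red phi fit 60.47142135851743 [-0.3  -0.48 -0.39 -0.09  0.66  0.47  0.7   0.25 -0.25 -0.58]
[array([165.45, 227.91]), array([ 8.08, 32.81]), np.float64(7.13), array([165.48, 227.91], dtype=float32), array([159.75, 211.42], dtype=float32), array([171.08, 244.25], dtype=float32)]
[array([167.  , 198.17]), array([34.83, 21.17]), np.float64(0.0), array([167.16, 191.31], dtype=float32), array([149.58, 187.58], dtype=float32), array([184.42, 208.75], dtype=float32)]
[array([360.06, 213.49]), array([22.88,  6.08]), np.float64(78.69), array([359.95, 213.51], dtype=float32), array([355.25, 202.58], dtype=float32), array([364.75, 224.42], dtype=float32)]
[array([361.5 , 246.75]), array([ 5.33, 23.83]), np.float64(90.0), array([363.02, 247.4 ], dtype=float32), array([349.58, 244.08], dtype=float32), array([373.42, 249.42], dtype=float32)]
```

Run:
```python
from h import *
S=load('scene0.png');T=load('top0.png')
np.set_printoptions(suppress=True,precision=1,linewidth=160)
c=np.array([611.2,-19])
g=cv2.cvtColor(T['img'],cv2.COLOR_RGB2GRAY)
for z,dc in((235,0),(238,0)):
  ph=np.arange(-80,81,4)
  for r in(57,59,61):
    v=[cv2.getRectSubPix(g,(1,1),tuple(map(float,proj(T,[c[0]-r*np.cos(np.radians(p)),c[1]+r*np.sin(np.radians(p)),z]))))[0,0] for p in ph]
    print(z,r,np.array(v))
print(ph)
for a,b in(((360.06,213.5),(165.45,227.9)),((355.5+2,204),(167.5,211.6))):print(two(S,a,T,b))
for n,u,v,z in(('tip',171.2,191.4,16),('hf',167.5,211.6,21),('hc',165.45,227.9,21),('hb',163.4,244.2,21)):print(n,onz(T,u,v,z))
# grinder body edges
e=cv2.createLineSegmentDetector().detect(cv2.resize(g[105:210,265:350],None,fx=4,fy=4,interpolation=cv2.INTER_CUBIC))[0][:,0]
for l in e:
    if np.hypot(l[2]-l[0],l[3]-l[1])>60:
        l=l/4+[265,105,265,105]; A=onz(T,*l[:2],195);B=onz(T,*l[2:],195);d=B-A;print(l,np.degrees(np.arctan2(d[1],d[0])),A[:2],B[:2])
big=cv2.resize(T['img'][105:213,260:350],None,fx=6.5,fy=6.5,interpolation=cv2.INTER_CUBIC);big=cv2.convertScaleAbs(big,alpha=1.3)
cv2.imwrite('pics/gr.png',big[...,::-1][:600])
```

```text
235 57 [109 109 111 110 104 105  95  61  39  30  29  29  28  27  28  32  36  40  42  43  40  39  40  37  38  36  36  38  38  37  32  24  42  85 100  98 101  98 100
  94  97]
235 59 [127 122 133 127 122 125 116  75  51  39  34  33  33  31  34  41  44  46  48  47  46  46  47  46  46  44  44  46  47  47  43  30  51 106 120 120 126 128 120
 122 125]
235 61 [123 116 120 120 117 121 114  86  69  56  52  51  53  46  49  51  49  49  49  48  48  48  49  48  48  47  47  48  48  49  46  34  53 106 119 120 123 123 122
 121 131]
238 57 [111 114 114 115 108 105  98  68  41  30  29  28  28  27  27  30  34  38  40  41  39  37  37  33  35  32  34  35  36  34  28  22  41  79  93  91  94  92  94
  88  92]
238 59 [130 122 129 128 125 127 123  82  53  39  35  33  32  30  32  39  43  45  47  47  46  45  46  44  45  43  42  44  46  45  40  29  53 107 118 119 124 123 119
 121 122]
238 61 [123 114 119 118 116 119 117  89  71  57  51  47  49  42  47  49  47  49  49  48  48  48  49  48  48  47  46  48  48  48  45  33  56 110 122 122 126 124 123
 122 131]
[-80 -76 -72 -68 -64 -60 -56 -52 -48 -44 -40 -36 -32 -28
[... 355 characters left out ...]
90.7352766584742 [501.1 -45.3] [499.9  48.4]
[279.3 200.8 278.1 171.5] 2.941064337349218 [507.7  49.1] [578.2  52.7]
[277.9 171.8 276.7 131.4] 2.3144512285595713 [577.5  53.1] [675.6  57.1]
[284.6 151.9 293.2 135.7] -26.968890032570286 [625.9  37.6] [665.6  17.3]
[335.1 155.8 329.6 170.7] 160.22130326322434 [618.3 -83.9] [581.7 -70.8]
[279.5 139.2 281.2 185.8] -177.4166591700495 [656.6  50.1] [543.9  45. ]
[287.6 187.2 310.2 187.7] -90.50977650907924 [540.6  29.5] [540.1 -24.3]
[319.  131.9 332.4 145.7] -135.54106346874738 [675.9 -45. ] [642.8 -77.5]
[333.1 131.1 332.  114.9] 3.980301240254587 [678.4 -79.2] [718.4 -76.4]
[297.6 111.9 316.7 111.7] -88.2891613624132 [724.2   6.9] [725.6 -39.3]
```

View pics/gr.png

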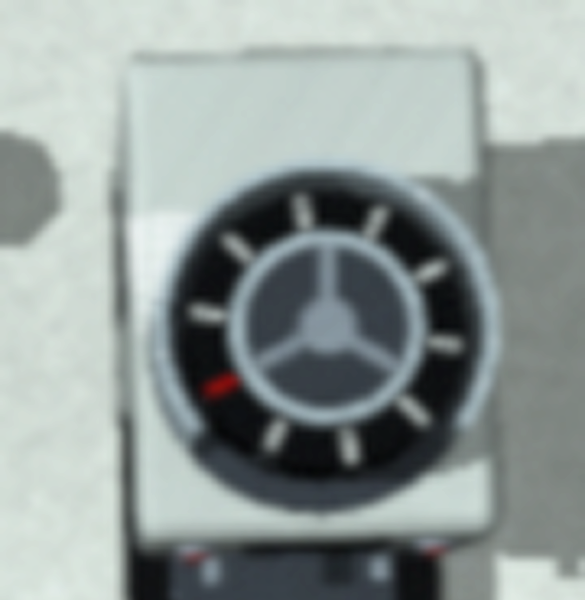

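```bash
cat >> h.py <<'E'
def st(s=None):
    s=s or status.state();M=R.from_quat(s['ee_rot']).as_matrix();p=np.array(s['ee_pos'])
    print('t%.1f'%s['clock'],'p',p.round(1),'head %.2f'%np.degrees(np.arctan2(M[1,0],M[0,0])),'tilt',np.degrees(M[:2,2]).round(2),'F',np.round(s['wrist_force'],2),'M',np.round(s['torque'],3),'gap %.1f'%s['finger_gap'])
    return p,M
def to(x,y,z):
    p,M=st(); d=M.T@(np.array([x,y,z])-p)/40; print('shift units',d.round(3))
E
python3 -m crank '{"claw":[0,0,0,0,0,0,0,0,0,0,0,0,0,0,0,0,0],"linear":[[0,0,0],[0,0,0],[0,0,0],[0,0,0],[0,0,0],[-0.842,-0.284,0],[-0.842,-0.284,0],[-0.842,-0.284,0],[-0.842,-0.284,0],[-0.842,-0.284,0],[-0.842,-0.284,0],[-0.842,-0.284,0],[-0.842,-0.284,0],[-0.842,-0.284,0],[-0.842,-0.284,0],[-0.842,-0.284,0],[-0.842,-0.284,0]],"roll":[0.89,0.89,0.89,0.89,0.88,0,0,0,0,0,0,0,0,0,0,0,0]}'
python3 -c "
from h import *
to(446.5,355,60)"
```

```text
clock: 1.8
ee_pos: [380.5, -149.0, 230.9]
ee_rot: [-0.669, 0.743, 0.0, -0.0]
wrist_force: [-0.1, -0.9, 0.0]
finger_gap: 85.5
t1.8 p [ 380.5 -149.   230.9] head -96.04 tilt [-0.02  0.02] F [-0.06 -0.88  0.05] M [-0.01  -0.021  0.073] gap 85.5
shift units [-12.702  -0.317   4.277]
```

```bash
python3 -m crank '{"claw":[0,0,0,0,0,0,0,0,0,0,0,0,0,0,0,0,0,0,0,0],"linear":[[-0.847,-0.021,0],[-0.847,-0.021,0],[-0.847,-0.021,0],[-0.847,-0.021,0],[-0.847,-0.021,0],[-0.847,-0.021,0],[-0.847,-0.021,0],[-0.847,-0.021,0],[-0.847,-0.021,0],[-0.847,-0.021,0],[-0.847,-0.021,0],[-0.847,-0.021,0],[-0.847,-0.021,0],[-0.847,-0.021,0],[-0.847,-0.021,0],[0,0,0.85],[0,0,0.85],[0,0,0.85],[0,0,0.85],[0,0,0.85]],"roll":[0,0,0,0,0,0,0,0,0,0,0,0,0,0,0,0,0,0,0,0]}'
python3 - <<'E'
from h import *
to(446.5,355,9)
S=grab('scene','s1.png');T=grab('top','t1.png')
w=(400,300)
a=cv2.resize(S['img'][175:250,310:410],w,interpolation=cv2.INTER_CUBIC);b=cv2.resize(T['img'][180:270,115:235],w,interpolation=cv2.INTER_CUBIC)
cv2.imwrite('pics/c1.png',np.hstack([a,b])[...,::-1])
E
```

```text
clock: 3.8
ee_pos: [445.8, 353.3, 59.5]
ee_rot: [-0.669, 0.743, 0.0, -0.0]
wrist_force: [0.3, 0.3, 0.3]
finger_gap: 85.5
t3.8 p [445.8 353.3  59.5] head -96.01 tilt [-0.04 -0.02] F [0.25 0.31 0.33] M [-0.017 -0.032 -0.031] gap 85.5
shift units [-0.045 -0.015  1.263]
```

View pics/c1.png

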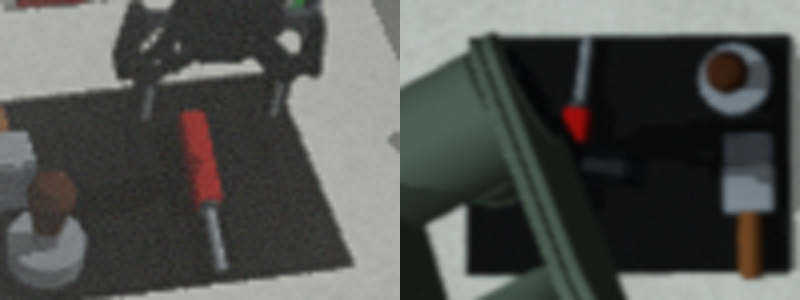

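```bash
python3 -m crank '{"claw":[0,0,0,0,255,255,255,255,255,255,255,255,255,255],"linear":[[-0.04,-0.015,0.4],[0,0,0.4],[0,0,0.3],[0,0,0.16],[0,0,0],[0,0,0],[0,0,0],[0,0,0],[0,0,0],[0,0,0],[0,0,0],[0,0,0],[0,0,0],[0,0,0]],"roll":[0,0,0,0,0,0,0,0,0,0,0,0,0,0]}' 80
python3 -c "
from h import *
st()"
```

```text
clock: 5.3
ee_pos: [447.9, 355.5, 11.9]
ee_rot: [-0.669, 0.743, -0.0, 0.001]
wrist_force: [-0.9, -0.4, 5.3]
finger_gap: 17.5
t5.3 p [447.9 355.5  11.9] head -96.02 tilt [0.09 0.06] F [-0.91 -0.41  5.29] M [-0.02   0.102 -0.034] gap 17.5
```

```bash
python3 -c "
from h import *
for i in range(4): st(); grab('top')"
python3 -m crank '{"claw":[255,255,255,255,255,255,255,255,255,255],"linear":[[0,0,0],[0,0,-0.2],[0,0,-0.8],[0,0,-0.8],[0,0,-0.8],[0,0,-0.8],[0,0,-0.8],[0,0,-0.8],[0,0,0],[0,0,0]],"roll":[0,0,0,0,0,0,0,0,0,0]}'
python3 - <<'E'
from h import *
for i in range(3): st(); grab('top')
S=grab('scene','s2.png');T=grab('top','t2.png')
p,M=st();print(proj(S,p),proj(T,p))
w=(400,300)
u=proj(S,p).astype(int);v=proj(T,p).astype(int)
a=cv2.resize(S['img'][u[1]-38:u[1]+37,u[0]-50:u[0]+50],w,interpolation=cv2.INTER_CUBIC);b=cv2.resize(T['img'][v[1]-68:v[1]+22,v[0]-60:v[0]+60],w,interpolation=cv2.INTER_CUBIC)
print(u,v)
cv2.imwrite('pics/c2.png',np.hstack([a,b])[...,::-1])
E
```

```text
t5.3 p [447.9 355.5  11.9] head -96.02 tilt [0.09 0.06] F [-0.91 -0.41  5.29] M [-0.02   0.102 -0.034] gap 17.5
t5.3 p [447.9 355.6  11.9] head -96.02 tilt [0.09 0.06] F [ 0.06 -0.36  5.95] M [ 0.072  0.155 -0.015] gap 17.9
t5.4 p [447.9 355.5  11.9] head -96.03 tilt [0.09 0.06] F [-0.42  0.43  6.24] M [-0.046  0.105 -0.004] gap 17.9
t5.5 p [447.9 355.6  11.9] head -96.02 tilt [0.1  0.06] F [0.19 0.38 6.04] M [-0.009  0.09   0.036] gap 17.8
clock: 6.5
ee_pos: [446.9, 355.0, 211.1]
ee_rot: [-0.669, 0.743, -0.0, 0.0]
wrist_force: [0.5, 0.7, -2.4]
finger_gap: 17.7
t6.5 p [446.9 355.  211.1] head -96.02 tilt [0.03 0.02] F [ 0.53  0.68 -2.36] M [ 0.004  0.025 -0.013] gap 17.7
t6.5 p [446.1 354.4 209.5] head -96.03 tilt [-0.13 -0.08] F [-0.24 -1.   -2.15] M [-0.026 -0.017 -0.015] gap 17.6
t6.6 p [445.6 354.2 208.6] head -96.03 tilt [-0.21 -0.12] F [ 0.4   0.45 -1.81] M [-0.022 -0.017 -0.052] gap 17.9
t6.8 p [445.9 354.3 208.6] head -96.03 tilt [-0.21 -0.12] F [ 0.7  -0.03 -0.79] M [-0.051 -0.024 -0.013] gap 17.7
[368.83313357 169.48526053] [148.0105018  224.95103154]
[368 169] [148 224]
```

View pics/c2.png

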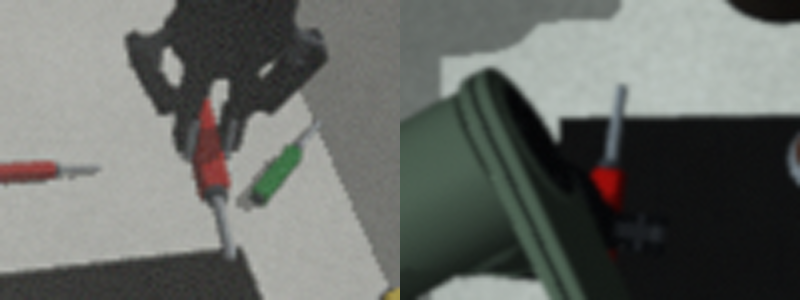

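Run:
```python
from h import *
S=load('s2.png');T=load('t2.png')
print(two(S,(376,195.2),T,(154.6,182.4)))
for z in(208,212.7,217):
    print(z,onz(S,376,195.2,z),onz(T,154.6,182.4,z))
# scene: rod line points : collar(218,195) tip(232,257) ; handle rear top (208,100)
print(two(S,(376,195),T,(154.6,182.4))[0]-two(S,(372.5,180),T,(151.2,204.6))[0])
d=np.array([np.cos(np.radians(6.03)),-np.sin(np.radians(6.03)),0]);p=np.array([445.9,354.3,212.7]);print(p+105*d,proj(S,p+105*d),proj(T,p+105*d))
```

```text
(array([545.79854496, 343.60899857, 211.81165089]), np.float64(4.193922840495495))
208 [542.20353446 347.45223943 208.        ] [545.91817999 342.42740743 208.        ]
212.7 [546.44223177 345.4606665  212.7       ] [545.26542771 341.25398647 212.7       ]
217 [550.32018888 343.63858914 217.        ] [544.66822882 340.18043112 217.        ]
[52.44545177 -5.20323913 -2.4289729 ]
[550.31903795 343.26983617 212.7       ] [375.58496328 196.3622226 ] [153.80274205 180.24134611]
```

```bash
python3 -m crank '{"claw":[255,255,255,255,255,255,255,255,255,255,255,255,255,255,255,255,255,255],"linear":[[0,0,-0.115],[0,0,0],[0,0,0],[0.831,0.234,0],[0.831,0.234,0],[0.831,0.234,0],[0.831,0.234,0],[0.831,0.234,0],[0.831,0.234,0],[0.831,0.234,0],[0.831,0.234,0],[0.831,0.234,0],[0.831,0.234,0],[0.831,0.234,0],[0.831,0.234,0],[0,0,0],[0,0,0],[0,0,0]],"roll":[-0.97,-0.97,-0.98,0,0,0,0,0,0,0,0,0,0,0,0,0,0,0]}'
python3 - <<'E'
from h import *
f=np.radians(-11.5)
c=np.array([611.2,-19])
to(*(c+200*np.array([-np.cos(f),np.sin(f)])),213.2)
S=grab('scene','s3.png');T=grab('top','t3.png')
p,M=st();w=(400,300)
u=np.array([240,212]);v=np.array([310,190])
a=cv2.resize(S['img'][u[1]-38:u[1]+37,u[0]-50:u[0]+50],w,interpolation=cv2.INTER_CUBIC);b=cv2.resize(T['img'][v[1]-60:v[1]+60,v[0]-80:v[0]+80],w,interpolation=cv2.INTER_CUBIC)
cv2.imwrite('pics/c3.png',np.hstack([a,b])[...,::-1])
E
```

```text
clock: 8.55
ee_pos: [416.1, -57.4, 214.9]
ee_rot: [0.775, -0.633, -0.001, 0.0]
wrist_force: [-0.3, 0.0, -0.8]
finger_gap: 18.0
t8.6 p [416.1 -57.4 214.9] head -78.47 tilt [-0.07  0.06] F [-0.26  0.03 -0.81] M [ 0.054 -0.053  0.017] gap 18.0
shift units [0.03  0.03  0.042]
t8.7 p [416.3 -57.2 215.1] head -78.41 tilt [-0.04  0.03] F [ 0.14 -0.54 -1.36] M [ 0.01   0.007 -0.019] gap 18.1
```

View pics/c3.png

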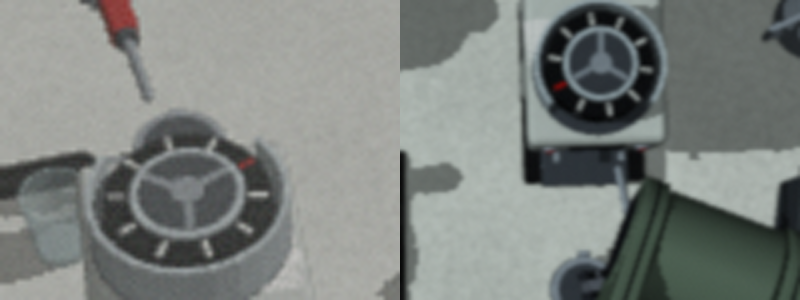

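Run:
```python
from h import *
S=load('s3.png');T=load('t3.png')
q=onz(T,318,192,218);print('T',q,'S',onz(S,227.5,199,218),two(S,(227.5,199),T,(318,192)))
# rod line in T with precise mask
im=cv2.resize(T['img'][188:212,308:330],None,fx=8,fy=8,interpolation=cv2.INTER_CUBIC)
cv2.imwrite('pics/rod.png',im[...,::-1])
p=np.array([416.3,-57.2]);d=np.array([np.cos(np.radians(11.59)),np.sin(np.radians(11.59))])
print('pred tip',p+105*d)
for n,c in(('T',[611.45,-19.37]),('3d',[610.9,-18.7])):
    r=np.array(c)-p; print(n,'lateral miss of bar line at axis',d[0]*r[1]-d[1]*r[0],'dist',r@d)
```

```text
T [527.26218174 -40.34362137 218.        ] S [516.06487518 -35.46309222 218.        ] (array([526.06156589, -37.10082995, 228.97631967]), np.float64(3.877599331020651))
pred tip [519.15908459 -36.10477026]
T lateral miss of bar line at axis -2.1483325217409828 dist 198.7712656984808
3d lateral miss of bar line at axis -1.3814947785721117 dist 198.3670876737791
```

```bash
python3 -m crank '{"claw":[255,255,255,255,255,255,255,255,255],"linear":[[0.045,0,0.045],[0,-0.35,0],[0,-0.35,0],[0,-0.15,0],[0,-0.1,0],[0,-0.1,0],[0,-0.1,0],[0,0,0],[0,0,0]],"roll":[0,0,0,0,0,0,0,0,0]}'
python3 - <<'E'
from h import *
p,M=st();c=np.array([611.3,-19.2]);r=c-p[:2];d=-M[:2,1];print('dist',r@d,'lat',d[0]*r[1]-d[1]*r[0])
E
```

```text
clock: 9.55
ee_pos: [461.8, -50.8, 213.6]
ee_rot: [0.774, -0.633, -0.0, 0.0]
wrist_force: [0.5, 0.5, -1.1]
finger_gap: 18.0
t9.6 p [461.8 -50.8 213.6] head -78.50 tilt [-0.01  0.01] F [ 0.52  0.49 -1.08] M [-0.015  0.05   0.007] gap 18.0
dist 152.8197585492041 lat 1.1364634493322967
```

```bash
python3 -m crank '{"claw":[255,255,255,255,255,255],"linear":[[-0.02,-0.1,0],[0,-0.1,0],[0,-0.1,0],[0,-0.1,0],[0,0,0],[0,0,0]],"roll":[0,0,0,0,0,0]}'
cat >> h.py <<'E'
def pol(c=(611.3,-19.2)):
    p,M=st();r=np.array(c)-p[:2];d=-M[:2,1]
    print('R %.1f'%np.hypot(*r),'posphi %.2f'%np.degrees(np.arctan2(-r[1],r[0])),'barphi %.2f'%np.degrees(np.arctan2(-d[1],d[0])),'lat %.2f'%(d[0]*r[1]-d[1]*r[0]))
    s=status.state();F=np.array(s['wrist_force'])@M;print('Ftool',F.round(2),'Mtool',(np.array(s['torque'])@M).round(3))
E
python3 - <<'E'
from h import *
pol();T=grab('top','t4.png');S=grab('scene','s4.png')
E
```

```text
clock: 10.15
ee_pos: [477.8, -46.8, 213.7]
ee_rot: [0.774, -0.633, 0.0, -0.0]
wrist_force: [0.9, 0.5, -1.3]
finger_gap: 18.1
t10.2 p [477.8 -46.8 213.7] head -78.49 tilt [0.02 0.01] F [ 0.87  0.53 -1.26] M [ 0.099 -0.112  0.087] gap 18.1
R 136.4 posphi -11.67 barphi -11.51 lat 0.38
Ftool [-0.35 -0.96  1.26] Mtool [ 0.129 -0.075 -0.087]
```

```bash
python3 -m crank '{"claw":[255,255,255,255,255,255],"linear":[[-0.178,-0.005,0],[-0.178,-0.005,0],[-0.178,-0.005,0.001],[-0.178,-0.005,0.001],[-0.178,-0.005,0.001],[0,0,0]],"roll":[0.5,0.5,0.5,0.5,0.5,0]}'
python3 - <<'E'
from h import *
pol()
E
```

```text
clock: 10.85
ee_pos: [474.5, -12.8, 213.6]
ee_rot: [-0.685, 0.729, -0.001, -0.002]
wrist_force: [-1.7, -4.9, -0.9]
finger_gap: 17.9
t10.8 p [474.5 -12.8 213.6] head -93.56 tilt [-0.06 -0.2 ] F [-1.68 -4.87 -0.94] M [-0.854  0.317 -0.446] gap 17.9
R 136.9 posphi 2.69 barphi 3.56 lat 2.09
Ftool [4.96 1.37 0.96] Mtool [-0.265  0.871  0.446]
```

```bash
python3 -m crank '{"claw":[255,255,255,255,255,255,255,255,255,255,255,255,255,255],"linear":[[-0.178,-0.005,0],[-0.178,-0.005,0.001],[-0.178,-0.005,0.001],[-0.178,-0.005,0.001],[-0.178,-0.005,0.001],[-0.178,-0.005,0.001],[-0.178,-0.005,0.001],[-0.178,-0.005,0.001],[-0.178,-0.005,0.001],[-0.178,-0.005,0.001],[-0.178,-0.005,0.001],[-0.178,-0.005,0.001],[0,0,0],[0,0,0]],"roll":[0.5,0.5,0.5,0.5,0.5,0.5,0.5,0.5,0.5,0.5,0.5,0.5,0,0]}'
cat > cm.py <<'E'
from h import *
def marks(d,box):
    x0,y0,x1,y1=box; im=d['img'][y0:y1,x0:x1];k=8
    im=cv2.resize(im,None,fx=k,fy=k,interpolation=cv2.INTER_CUBIC);v=im.max(2)
    th=cv2.morphologyEx(v,cv2.MORPH_TOPHAT,cv2.getStructuringElement(cv2.MORPH_ELLIPSE,(33,33)))
    n,l,s,c=cv2.connectedComponentsWithStats((th>35).astype(np.uint8));out=[]
    for i in range(1,n):
        if 40<s[i,4]<1500:
            ys,xs=np.nonzero(l==i);w=th[ys,xs].astype(float);rgb=im[ys,xs].mean(0)
            out.append(((xs@w/w.sum()+.5)/k-.5+x0,(ys@w/w.sum()+.5)/k-.5+y0,rgb[0]-rgb[2]))
    return out
def ang(d,box,c,z):
    A=[]
    for u,v,r in marks(d,box):
        q=onz(d,u,v,z)[:2]-c;R_=np.hypot(*q)
        if 40<R_<47: A.append((np.degrees(np.arctan2(q[1],-q[0])),r>25))
    a=np.array([x[0] for x in A]);m=np.degrees(np.angle(np.exp(1j*np.radians(a*10)).mean()))/10
    print('n',len(a),'phase mod36 %.2f'%(m%36),'sd %.2f'%np.std((a-m+18)%36-18),'red',[round(x[0],1) for x in A if x[1]])
def both(tag):
    S=grab('scene',f's{tag}.png');T=grab('top',f't{tag}.png')
    for d,b,c in((S,(200,195,272,260),S_C),(T,(278,122,345,188),T_C)): ang(d,b,c,232)
S_C=np.array([608.3,-18.4]);T_C=np.array([611.45,-19.37])
if __name__=='__main__':
    for d,b,c in((load('scene0.png'),(200,195,272,260),S_C),(load('top0.png'),(278,122,345,188),T_C)): ang(d,b,c,232)
E
python3 - <<'E'
from cm import *
pol()
for d,b,c in((load('scene0.png'),(200,195,272,260),S_C),(load('top0.png'),(278,122,345,188),T_C)): ang(d,b,c,232)
both('5')
E
```

```text
clock: 12.25
ee_pos: [504.1, 66.1, 212.4]
ee_rot: [-0.427, 0.904, 0.001, -0.003]
wrist_force: [-5.4, -2.1, -0.8]
finger_gap: 18.0
t12.2 p [504.1  66.1 212.4] head -129.47 tilt [-0.29 -0.06] F [-5.39 -2.1  -0.77] M [-0.394  0.776 -0.382] gap 18.0
R 137.1 posphi 38.52 barphi 39.47 lat 2.28
Ftool [5.05 2.82 0.8 ] Mtool [-0.35   0.796  0.384]
n 7 phase mod36 24.39 sd 0.31 red [np.float64(61.0)]
n 10 phase mod36 24.48 sd 0.46 red [np.float64(60.7)]
n 6 phase mod36 33.67 sd 0.32 red [np.float64(105.8)]
n 7 phase mod36 33.78 sd 0.30 red [np.float64(105.6)]
```

```bash
python3 -m crank '{"claw":[255,255,255,255,255,255,255,255],"linear":[[0.12,-0.002,0],[0.12,-0.002,0],[0,0,0],[0,0.2,0],[0,0.35,0],[0,0.35,0],[0,0.35,0],[0,0,0]],"roll":[-0.333,-0.333,0,0,0,0,0,0]}'
python3 -m crank '{"claw":[255,255,255,255,255,255,255,255,255,255,255,255,255,255],"linear":[[0.489,-0.026,0],[0.489,-0.026,0],[0.489,-0.026,0],[0.489,-0.026,0],[0.489,-0.026,0],[0.489,-0.026,0],[0.489,-0.026,0],[0.489,-0.026,0],[0.489,-0.026,0],[0.489,-0.026,0],[0.489,-0.026,0],[0.489,-0.026,0],[0,0,0],[0,0,0]],"roll":[-1,-1,-1,-1,-1,-1,-1,-1,-1,-1,-1,-1,0,0]}'
python3 - <<'E'
from cm import *
pol(); both('6'); pol()
S=load('s6.png');T=load('t6.png');w=(400,300)
u=np.array([230,212]);v=np.array([320,180])
a=cv2.resize(S['img'][u[1]-38:u[1]+37,u[0]-50:u[0]+50],w,interpolation=cv2.INTER_CUBIC);b=cv2.resize(T['img'][v[1]-60:v[1]+60,v[0]-80:v[0]+80],w,interpolation=cv2.INTER_CUBIC)
cv2.imwrite('pics/c6.png',np.hstack([a,b])[...,::-1])
E
```

```text
clock: 13.15
ee_pos: [457.5, 89.8, 213.0]
ee_rot: [-0.459, 0.888, 0.001, -0.0]
wrist_force: [-0.2, 0.6, -1.1]
finger_gap: 17.7
clock: 14.55
ee_pos: [461.4, -131.6, 213.1]
ee_rot: [0.893, -0.451, -0.0, -0.0]
wrist_force: [0.3, 0.6, -1.2]
finger_gap: 18.0
t14.6 p [ 461.4 -131.6  213.1] head -53.62 tilt [-0.02  0.03] F [ 0.3   0.56 -1.2 ] M [ 0.026  0.034 -0.028] gap 18.0
R 187.4 posphi -36.86 barphi -36.38 lat 1.57
Ftool [-0.28 -0.57  1.2 ] Mtool [-0.012 -0.041  0.028]
n 6 phase mod36 31.41 sd 0.56 red [np.float64(104.2)]
n 9 phase mod36 31.73 sd 0.40 red [np.float64(103.4)]
t14.7 p [ 461.  -131.   212.9] head -53.54 tilt [-0.03  0.03] F [ 0.35  0.01 -1.01] M [-0.007  0.075  0.018] gap 17.6
R 187.3 posphi -36.65 barphi -36.46 lat 0.62
Ftool [ 0.2  -0.29  1.01] Mtool [-0.065 -0.039 -0.018]
```

View pics/c6.png

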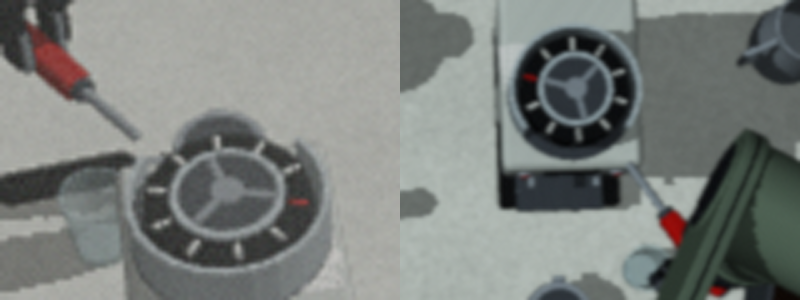

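```bash
python3 -m crank '{"claw":[255,255,255,255,255,255,255,255,255,255],"linear":[[0.303,-0.011,0],[0,0,0],[0,-0.2,0],[0,-0.2,0],[0,-0.2,0],[0,-0.1,0],[0,-0.1,0],[0,-0.1,0],[0,0,0],[0,0,0]],"roll":[-0.65,0,0,0,0,0,0,0,0,0]}'
python3 - <<'E'
from h import *
pol()
E
```

```text
clock: 15.65
ee_pos: [496.4, -117.9, 213.0]
ee_rot: [0.908, -0.419, -0.0, 0.0]
wrist_force: [0.4, 0.2, -2.0]
finger_gap: 17.6
t15.7 p [ 496.4 -117.9  213. ] head -49.60 tilt [-0.02  0.01] F [ 0.37  0.24 -1.96] M [0.094 0.018 0.013] gap 17.6
R 151.5 posphi -40.65 barphi -40.40 lat 0.68
Ftool [ 0.06 -0.43  1.96] Mtool [ 0.047 -0.083 -0.013]
```

```bash
python3 -m crank '{"claw":[255,255,255,255,255,255],"linear":[[-0.01,-0.1,0],[0,-0.1,0],[0,-0.1,0],[0,-0.08,0],[0,0,0],[0,0,0]],"roll":[0,0,0,0,0,0]}'
python3 - <<'E'
from cm import *
pol(); both('7')
E
```

```text
clock: 16.25
ee_pos: [508.0, -107.6, 213.1]
ee_rot: [0.908, -0.419, 0.0, -0.0]
wrist_force: [-0.7, 0.7, -1.1]
finger_gap: 17.8
t16.2 p [ 508.  -107.6  213.1] head -49.59 tilt [0.01 0.01] F [-0.71  0.74 -1.13] M [0.146 0.019 0.052] gap 17.8
R 136.0 posphi -40.54 barphi -40.41 lat 0.32
Ftool [-1.02  0.07  1.13] Mtool [ 0.08  -0.123 -0.052]
n 6 phase mod36 31.20 sd 0.55 red [np.float64(104.1)]
n 10 phase mod36 31.35 sd 0.42 red [np.float64(103.0)]
```

```bash
python3 -m crank '{"claw":[255,255,255,255,255,255,255,255,255,255,255,255,255,255,255,255,255,255],"linear":[[-0.178,-0.005,0],[-0.178,-0.005,0],[-0.178,-0.005,0.001],[-0.178,-0.005,0.001],[-0.178,-0.005,0.001],[-0.178,-0.005,0.001],[-0.178,-0.005,0.001],[-0.178,-0.005,0.001],[-0.178,-0.005,0.001],[-0.178,-0.005,0.001],[-0.178,-0.005,0.001],[-0.178,-0.005,0.001],[-0.178,-0.005,0.001],[-0.178,-0.005,0.001],[-0.178,-0.005,0.001],[-0.178,-0.005,0.001],[0,0,0],[0,0,0]],"roll":[0.5,0.5,0.5,0.5,0.5,0.5,0.5,0.5,0.5,0.5,0.5,0.5,0.5,0.5,0.5,0.5,0,0]}'
python3 - <<'E'
from cm import *
pol(); both('8'); pol()
E
```

```text
clock: 18.15
ee_pos: [475.6, -3.3, 212.4]
ee_rot: [-0.658, 0.753, -0.0, -0.002]
wrist_force: [-4.2, -4.3, 0.0]
finger_gap: 17.8
t18.1 p [475.6  -3.3 212.4] head -97.70 tilt [-0.16 -0.21] F [-4.21 -4.26  0.03] M [-0.778  0.624 -0.457] gap 17.8
R 136.6 posphi 6.69 barphi 7.70 lat 2.42
Ftool [4.79 3.6  0.  ] Mtool [-0.516  0.854  0.457]
n 7 phase mod36 1.16 sd 0.82 red [np.float64(145.8)]
n 10 phase mod36 1.35 sd 0.41 red [np.float64(144.7)]
t18.2 p [475.6  -3.3 212.4] head -97.71 tilt [-0.16 -0.2 ] F [-4.34 -3.48 -1.36] M [-0.701  0.547 -0.425] gap 17.7
R 136.6 posphi 6.67 barphi 7.71 lat 2.49
Ftool [4.03 3.83 1.39] Mtool [-0.45   0.768  0.425]
```

```bash
cat > f.py <<'E'
from h import *
s=status.state();M=R.from_quat(s['ee_rot']).as_matrix()
p=np.array(s['ee_pos']);r=np.array([611.3,-19.2])-p[:2]
F=np.array(s['wrist_force'])@M;T=np.array(s['torque'])@M
print('  >> t%.1f barphi %.2f Fx %.2f Mz %.3f My %.3f  Tax %.3f R %.1f z %.1f'%(s['clock'],np.degrees(np.arctan2(M[1,1],-M[0,1])),F[0],T[2],T[1],F[0]*np.hypot(*r)/1000-T[2],np.hypot(*r),p[2]))
E
python3 -m crank '{"claw":[255,255,255],"linear":[[-0.09,-0.001,0],[-0.09,-0.001,0],[0,0,0]],"roll":[0.25,0.25,0]}'>/dev/null; python3 f.py
python3 -m crank '{"claw":[255,255,255],"linear":[[-0.09,-0.001,0],[0,0,0],[0,0,0]],"roll":[0.25,0,0]}'>/dev/null; python3 f.py
python3 -m crank '{"claw":[255,255,255],"linear":[[-0.09,-0.001,0],[0,0,0],[0,0,0]],"roll":[0.25,0,0]}'>/dev/null; python3 f.py
python3 -m crank '{"claw":[255,255,255],"linear":[[-0.09,-0.001,0],[0,0,0],[0,0,0]],"roll":[0.25,0,0]}'>/dev/null; python3 f.py
```

```text
>> t18.6 barphi 10.74 Fx 4.64 Mz 0.357 My 0.879  Tax 0.276 R 136.5 z 212.3
  >> t18.9 barphi 12.22 Fx 5.60 Mz 0.452 My 0.828  Tax 0.313 R 136.5 z 212.3
  >> t19.1 barphi 13.70 Fx 4.92 Mz 0.412 My 0.843  Tax 0.259 R 136.5 z 212.2
  >> t19.4 barphi 15.19 Fx 3.99 Mz 0.455 My 0.812  Tax 0.090 R 136.5 z 212.2
```

```bash
python3 -m crank '{"claw":[255,255,255],"linear":[[-0.09,-0.001,0],[0,0,0],[0,0,0]],"roll":[0.25,0,0]}'>/dev/null; python3 f.py
python3 -m crank '{"claw":[255,255,255],"linear":[[-0.09,-0.001,0],[0,0,0],[0,0,0]],"roll":[0.25,0,0]}'>/dev/null; python3 f.py
python3 -m crank '{"claw":[255,255,255],"linear":[[-0.09,-0.001,0],[0,0,0],[0,0,0]],"roll":[0.25,0,0]}'>/dev/null; python3 f.py
```

```text
>> t19.8 barphi 16.69 Fx 5.32 Mz 0.379 My 0.828  Tax 0.347 R 136.5 z 212.2
  >> t20.1 barphi 18.17 Fx 4.28 Mz 0.412 My 0.832  Tax 0.173 R 136.5 z 212.1
  >> t20.4 barphi 19.66 Fx 4.75 Mz 0.404 My 0.830  Tax 0.245 R 136.5 z 212.1
```

Run:
```python
from cm import *
both('9')
```

```text
n 6 phase mod36 14.14 sd 0.87 red [np.float64(158.3)]
n 9 phase mod36 14.20 sd 0.43 red [np.float64(157.6)]
```

```bash
python3 -m crank '{"claw":[255,255,255],"linear":[[-0.09,-0.001,0],[0,0,0],[0,0,0]],"roll":[0.25,0,0]}'>/dev/null; python3 f.py
python3 -m crank '{"claw":[255,255,255],"linear":[[-0.09,-0.001,0],[0,0,0],[0,0,0]],"roll":[0.25,0,0]}'>/dev/null; python3 f.py
python3 -m crank '{"claw":[255,255,255],"linear":[[-0.09,-0.001,0],[0,0,0],[0,0,0]],"roll":[0.25,0,0]}'>/dev/null; python3 f.py
```

```text
>> t20.8 barphi 21.16 Fx 5.12 Mz 0.408 My 0.788  Tax 0.291 R 136.5 z 212.1
  >> t21.1 barphi 22.67 Fx 6.25 Mz 0.560 My 1.064  Tax 0.293 R 136.6 z 212.0
  >> t21.4 barphi 24.20 Fx 7.98 Mz 0.696 My 1.289  Tax 0.394 R 136.6 z 212.0
```

```bash
python3 - <<'E'
from cm import *
both('10');both('11')
E
python3 f.py
```

```text
n 6 phase mod36 17.04 sd 0.88 red [np.float64(161.1)]
n 8 phase mod36 17.03 sd 0.45 red [np.float64(160.7)]
n 6 phase mod36 16.94 sd 0.81 red [np.float64(161.0)]
n 7 phase mod36 17.09 sd 0.45 red [np.float64(160.7)]
  >> t21.6 barphi 24.21 Fx 7.88 Mz 0.667 My 1.310  Tax 0.409 R 136.6 z 212.0
```

```bash
python3 -m crank '{"claw":[255,255,255,255,255,255,255,255,255,255,255,255,255,255,255,255],"linear":[[0.179,-0.005,0],[0.179,-0.005,0],[0.179,-0.005,0],[0.179,-0.005,0],[0.179,-0.005,-0.001],[0.179,-0.005,-0.001],[0.179,-0.005,-0.001],[0.179,-0.005,-0.001],[0.179,-0.005,-0.001],[0.179,-0.005,-0.001],[0.179,-0.005,-0.001],[0.179,-0.005,-0.001],[0.179,-0.005,-0.001],[0.179,-0.005,-0.001],[0,0,0],[0,0,0]],"roll":[-0.5,-0.5,-0.5,-0.5,-0.5,-0.5,-0.5,-0.5,-0.5,-0.5,-0.5,-0.5,-0.5,-0.5,0,0]}' >/dev/null; python3 f.py
python3 - <<'E'
from cm import *
both('12');pol()
E
```

```text
>> t23.1 barphi -17.95 Fx -5.43 Mz -0.433 My -0.934  Tax -0.299 R 135.0 z 212.9
n 7 phase mod36 20.78 sd 0.59 red [np.float64(129.2)]
n 9 phase mod36 20.84 sd 0.39 red [np.float64(128.3)]
t23.2 p [482.5 -59.7 212.9] head -72.04 tilt [0.04 0.21] F [ 0.22  5.65 -1.19] M [ 0.871 -0.063  0.454] gap 17.9
R 135.0 posphi -17.45 barphi -17.96 lat -1.21
Ftool [-5.3  -1.95  1.21] Mtool [ 0.327 -0.809 -0.454]
```

```bash
python3 -m crank '{"claw":[255,255,255,255,255],"linear":[[0.083,-0.001,0],[0.083,-0.001,0],[0.083,-0.001,0],[0,0,0],[0,0,0]],"roll":[-0.233,-0.233,-0.233,0,0]}' >/dev/null; python3 f.py
python3 -c "
from cm import *
both('13')"
python3 -m crank '{"claw":[255,255,255,255],"linear":[[-0.06,0,0],[-0.06,0,0],[0,0,0],[0,0,0]],"roll":[0.167,0.167,0,0]}' >/dev/null; python3 f.py
python3 -c "
from cm import *
both('14')"
```

```text
>> t23.8 barphi -22.16 Fx -5.06 Mz -0.449 My -0.876  Tax -0.234 R 134.9 z 212.8
n 6 phase mod36 16.62 sd 0.50 red [np.float64(125.1)]
n 10 phase mod36 16.86 sd 0.38 red [np.float64(124.5)]
  >> t24.2 barphi -20.13 Fx -5.56 Mz -0.381 My -0.797  Tax -0.372 R 135.3 z 213.0
n 8 phase mod36 17.08 sd 0.54 red [np.float64(125.7)]
n 9 phase mod36 17.23 sd 0.41 red [np.float64(124.8)]
```

```bash
python3 -m crank '{"claw":[255,255,255],"linear":[[-0.06,0,0],[0,0,0],[0,0,0]],"roll":[0.167,0,0]}' >/dev/null; python3 f.py
python3 -m crank '{"claw":[255,255,255],"linear":[[-0.06,0,0],[0,0,0],[0,0,0]],"roll":[0.167,0,0]}' >/dev/null; python3 f.py
python3 -c "
from cm import *
both('15');pol()"
```

```text
>> t24.6 barphi -19.10 Fx -4.38 Mz -0.406 My -0.663  Tax -0.188 R 135.6 z 213.0
  >> t24.9 barphi -18.07 Fx -3.53 Mz -0.257 My -0.515  Tax -0.224 R 135.9 z 213.0
n 6 phase mod36 17.91 sd 0.62 red [np.float64(126.4)]
n 10 phase mod36 17.83 sd 0.45 red [np.float64(125.4)]
t25.1 p [482.4 -62.  213. ] head -71.93 tilt [-0.   -0.01] F [ 0.23  2.94 -1.39] M [ 0.557 -0.084  0.306] gap 18.1
R 135.9 posphi -18.38 barphi -18.07 lat 0.73
Ftool [-2.72 -1.13  1.39] Mtool [ 0.252 -0.503 -0.306]
```

```bash
python3 -m crank '{"claw":[255,255,255,255,255],"linear":[[0.118,-0.003,0],[0.118,-0.003,0],[0.118,-0.003,0],[0,0,0],[0,0,0]],"roll":[-0.333,-0.333,-0.333,0,0]}' >/dev/null; python3 f.py
python3 -c "
from cm import *
both('16')"
python3 -m crank '{"claw":[255,255,255,255,255],"linear":[[-0.09,0,0],[-0.09,0,0],[-0.09,0,0],[0,0,0],[0,0,0]],"roll":[0.25,0.25,0.25,0,0]}' >/dev/null; python3 f.py
python3 -m crank '{"claw":[255,255,255],"linear":[[-0.06,0,0],[0,0,0],[0,0,0]],"roll":[0.167,0,0]}' >/dev/null; python3 f.py
python3 -m crank '{"claw":[255,255,255],"linear":[[-0.06,0,0],[0,0,0],[0,0,0]],"roll":[0.167,0,0]}' >/dev/null; python3 f.py
python3 -c "
from cm import *
both('17');pol()"
```

```text
>> t25.6 barphi -24.07 Fx -5.58 Mz -0.460 My -0.865  Tax -0.299 R 136.0 z 212.8
n 7 phase mod36 13.53 sd 0.56 red [np.float64(122.2)]
n 9 phase mod36 13.78 sd 0.38 red [np.float64(121.3)]
  >> t26.1 barphi -19.57 Fx -0.65 Mz -0.118 My -0.203  Tax 0.030 R 136.2 z 213.0
  >> t26.4 barphi -18.55 Fx -0.49 Mz 0.053 My -0.005  Tax -0.120 R 135.9 z 213.0
  >> t26.8 barphi -17.57 Fx -1.15 Mz 0.040 My 0.019  Tax -0.197 R 135.9 z 213.0
n 6 phase mod36 15.64 sd 0.57 red [np.float64(124.3)]
n 10 phase mod36 15.99 sd 0.43 red [np.float64(123.3)]
t26.9 p [481.9 -60.6 213. ] head -72.43 tilt [ 0.01 -0.01] F [ 0.33 -0.46 -1.79] M [-0.064 -0.019 -0.019] gap 17.5
R 135.9 posphi -17.73 barphi -17.57 lat 0.39
Ftool [ 0.53 -0.18  1.79] Mtool [-0.001  0.067  0.019]
```

```bash
python3 -m crank '{"claw":[255,255,255,255,255,255,255,255],"linear":[[0,0.1,0],[0,0.15,0],[0,0.2,0],[0,0.25,0],[0,0.3,0],[0,0.3,0],[0,0.3,0],[0,0,0]],"roll":[0,0,0,0,0,0,0,0]}' >/dev/null; python3 f.py
python3 -c "
from cm import *
both('18');to(440,356,213)"
```

```text
>> t27.6 barphi -17.49 Fx 0.56 Mz -0.023 My -0.041  Tax 0.137 R 201.5 z 212.8
n 6 phase mod36 15.65 sd 0.54 red [np.float64(124.2)]
n 10 phase mod36 15.98 sd 0.43 red [np.float64(123.3)]
t27.8 p [420.8 -80.1 213.2] head -72.48 tilt [ 0.06 -0.  ] F [-0.11  0.3  -0.23] M [-0.066  0.015  0.018] gap 17.9
shift units [-1.0251e+01 -3.7400e+00  4.0000e-03]
```

```bash
python3 -m crank '{"claw":[255,255,255,255,255,255,255,255,255,255,255,255,255,255,255,255,255,255],"linear":[[-0.857,-0.304,0],[-0.857,-0.304,0],[-0.857,-0.304,0],[-0.857,-0.304,0],[-0.857,-0.304,0],[-0.857,-0.304,0],[-0.857,-0.304,0],[-0.857,-0.304,0],[-0.857,-0.304,0],[-0.857,-0.304,0],[-0.857,-0.304,0],[-0.857,-0.304,0],[0,0,0.9],[0,0,0.9],[0,0,0.9],[0,0,0.9],[0,0,0],[0,0,0]],"roll":[0,0,0,0,0,0,0,0,0,0,0,0,0.98,0.98,0.98,0.98,0,0]}' >/dev/null
python3 -c "
from h import *
to(436,356,12.5)
S=grab('scene','s19.png');T=grab('top','t19.png')
w=(400,300)
a=cv2.resize(S['img'][165:255,290:410],w,interpolation=cv2.INTER_CUBIC);b=cv2.resize(T['img'][180:270,115:235],w,interpolation=cv2.INTER_CUBIC)
cv2.imwrite('pics/c19.png',np.hstack([a,b])[...,::-1]);st()"
```

```text
t29.6 p [435.6 356.5  68.7] head -95.82 tilt [-0.08 -0.04] F [ 0.56  0.17 -0.87] M [-0.008 -0.04   0.01 ] gap 17.6
shift units [ 0.01  -0.012  1.404]
t29.6 p [437.8 357.7  71.4] head -95.87 tilt [0.23 0.14] F [ 1.42 -0.35 -1.59] M [-0.006  0.004 -0.009] gap 17.5
```

View pics/c19.png

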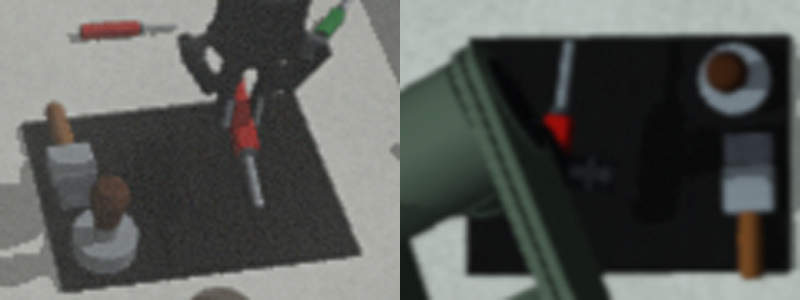

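```bash
python3 -m crank '{"claw":[255,255,255,255,255,255,255],"linear":[[0,0,0.5],[0,0,0.5],[0,0,0.3],[0,0,0],[0,0,0],[0,0,0],[0,0,0]],"roll":[0,0,0,0,0,0,0]}' 
python3 -c "
from h import *
st()"
```

```text
clock: 30.35
ee_pos: [436.7, 356.9, 18.2]
ee_rot: [-0.669, 0.743, -0.0, 0.001]
wrist_force: [0.1, 0.1, -0.0]
finger_gap: 17.7
t30.4 p [436.7 356.9  18.2] head -95.95 tilt [0.12 0.07] F [ 0.12  0.13 -0.01] M [ 0.027 -0.033  0.025] gap 17.7
```

```bash
python3 -m crank '{"claw":[255,255,255,255,255],"linear":[[0,0,0.05],[0,0,0.05],[0,0,0.04],[0,0,0],[0,0,0]],"roll":[0,0,0,0,0]}' 
python3 -c "
from h import *
st()"
```

```text
clock: 30.85
ee_pos: [435.8, 356.4, 11.9]
ee_rot: [-0.669, 0.743, -0.0, -0.0]
wrist_force: [-2.7, -1.1, 4.8]
finger_gap: 18.1
t30.9 p [435.8 356.4  11.9] head -95.95 tilt [-0.01 -0.01] F [-2.67 -1.07  4.82] M [-0.182  0.311 -0.004] gap 18.1
```

```bash
python3 -m crank '{"claw":[200,150,100,50,0,0,0,0,0,0,0,0,0,0,0,0,0,0],"linear":[[0,0,0],[0,0,0],[0,0,0],[0,0,0],[0,0,0],[0,0,0],[0,0,0],[0,0,0],[0,0,0],[0,0,-0.3],[0,0,-0.8],[0,0,-0.8],[0,0,-0.8],[0,0,-0.8],[0,0,-0.8],[0,0.8,0],[0,0,0],[0,0,0]],"roll":[0,0,0,0,0,0,0,0,0,0,0,0,0,0,0,0,0,0]}'
python3 - <<'E'
from cm import *
st();both('20')
S=load('s20.png');T=load('t20.png');w=(400,300)
a=cv2.resize(S['img'],w);b=cv2.resize(T['img'][180:270,115:235],w,interpolation=cv2.INTER_CUBIC)
c=cv2.resize(S['img'][165:255,290:410],w,interpolation=cv2.INTER_CUBIC);d=cv2.resize(T['img'],w)
cv2.imwrite('pics/c20.png',np.vstack([np.hstack([a,d]),np.hstack([c,b])])[...,::-1])
E
```

```text
clock: 32.65
ee_pos: [403.7, 359.7, 184.1]
ee_rot: [-0.67, 0.743, -0.0, 0.001]
wrist_force: [-0.5, -0.3, 0.2]
finger_gap: 85.5
t32.6 p [403.7 359.7 184.1] head -95.90 tilt [0.06 0.02] F [-0.52 -0.34  0.24] M [0.014 0.004 0.008] gap 85.5
n 6 phase mod36 15.64 sd 0.59 red [np.float64(124.3)]
n 10 phase mod36 15.98 sd 0.43 red [np.float64(123.3)]
```

View pics/c20.png

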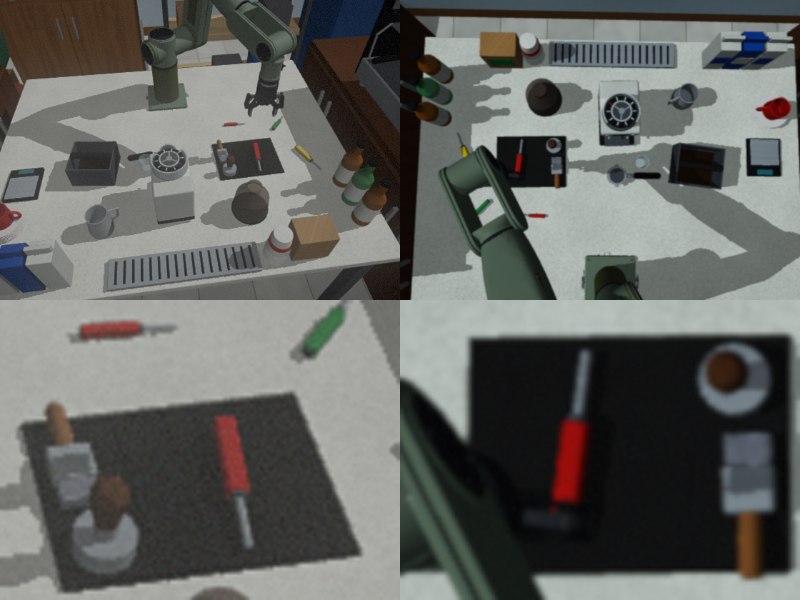

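The bar lies flat and wholly on the mat, nothing else has moved, and the gripper is clear. I'm handing the job in.

```bash
python3 -c "
from station import ticket
print(ticket.close_job())"
```

```text
the job is handed in; nothing more can be done
None
```

The collar is set, the bar is back on the mat, and I handed the job in at about 33 s of the 72 s allowed. No verdict is reported.

- **Screwing down:** I gripped the red bar and swung the collar clockwise in two strokes, moving the bar on two holes between them. The load stayed at about 5 N, with a wrist moment of about 0.83 N m. It then climbed over two 1.5° steps to 8 N and 1.29 N m, and I stopped there. That was about 100.5° from the start and an estimated 1 to 1.5° past first touch.
- **Backing off:** The collar springs back about 2° when the bar is unloaded. My first back-off was coming out short, so I pressed slightly further to allow for this. Unloaded, the collar sits about 36° back from the estimated touch point, and about 37° back from the furthest point it was turned.
- **Final checks:** The collar angle was the same before pulling the bar out, after pulling it out, and after laying it down. The last pictures show the bar lying wholly on the mat, nothing else visibly moved, and the open gripper touching nothing.
- **Disagreements:**
  - The two cameras differ by about 3 mm on the collar, which put its top at 235 mm instead of 232 mm. I corrected for that using the bar tip.
  - One two-view fix of the tip before the first insertion came out about 12 mm too high. I rejected it and relied on the arm's own position reading.
  - The grip opening read about 18 mm on the 20 mm handle.

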